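Lock the test jig's sprung plate level with its bar

TASK

On the repair counter the sprung plate of the board test jig stands tilted open. Pick up the loose locking bar by its grip, press the plate down with it until it lies level, and slide the bar home under the two hooks so that it holds the plate down when you let go. Be gentle: a circuit board lies underneath, so never bear on the jig with more than about 25 N, and leave the other things on the counter where they are.

Things in the scene. Friction and masses are not known exactly. Their poses are not given: they have to be found in the camera images.
- jig: Board test jig fixed to the counter, level, turned only about z. Black base 190 (x) x 180 (y) x 14 mm high; origin at the centre of its underside, z up. On it hinge, plate and hooks stand as one rigid upper part on shims, 0 to 28 mm HIGHER than the nominal z values given here: unknown, not measured, to be felt. The plate's free edge points to jig -x, about towards the robot.
- seat (a point): Point on the jig (x = -55, y = 0, z = 38 mm; jig axes; nominal height): where the centre of the bar's underside belongs, the bar along jig y on the level plate, both ends under the hooks. Hooks: two fixed dark steel ones at jig y = +-60..82 mm; post at jig x = -81..-67 mm, overhang x = -81..-38 mm, 8 mm thick, underside at nominal z = 50 mm; mouths open to +x.
- plate (a joint): Sprung aluminium plate 150 x 100 x 8 mm, hinge along jig y at jig x = +75, nominal z = 34 mm. 0 = level (top at nominal z = 38 mm, x = -75..+75 mm), on a rubber stop; 0.42 rad = open. Pressing at jig x = -20 mm (clear of the hooks) takes about 8 N open, 11 to 12 N level; below level the stop adds 8 N per mm. On the level plate the 10 mm bar has just 2 mm of play under the hooks.
- bar_grip (a point): Loose locking bar, about 0.26 kg: flat steel, 170 mm long (y), 18 wide (x), 10 thick, with an upright black grip in its middle, 12 mm thick (x), 36 long (y), up to 55 mm above the underside. This point is inside the grip, 34 mm above the underside; z up. Same turned half round. It lies flat on the counter right or left of the jig, grip up.
- heatsink: Finned aluminium heat sink 60 x 90 x 30 mm, loose, on the other side of the jig from the bar; origin under its centre. To be left alone.
- drive: Laptop drive 70 x 100 x 10 mm, loose, left of and beyond the jig; origin under its centre. To be left alone.
- screwdriver: Screwdriver lying beyond the jig. To be left alone.
- jar: Small closed jar, 56 mm wide, 60 mm high, beyond the jig; origin under its centre. To be left alone.
- mug: White mug, 80 mm wide, 95 mm high, on the far left; origin under its centre. To be left alone.
- fan: Square black case fan 120 x 120 x 25 mm lying on the far right; origin under its centre. To be left alone.
Mind the look-alikes: they are no part of the job. Of the things shaped like the part that bears bar_grip, the bare steel one is meant.

How it is judged:
On the way, in this order (a step that is already met when the one before it is completed fails the run):
1. the bar is picked up off the counter (height (world z) of bar_grip above 0.06 m), for 0.1 s.
2. the plate is pressed level with the bar (value of joint plate below 0.025 rad and contact force between bar and head above 3 N), for 0.1 s.
At the end, for the whole second after the job is handed in: The plate lies level (within 0.035 rad, 2 degrees), held by the bar alone: the bar lies at rest across the plate under both hooks, grip up (within 0.1 rad), centred within 10 mm across and 12 mm along its length of its seat, parallel to the hinge within 0.09 rad, and the robot has let go (value of joint plate below 0.035 rad and x of bar_grip in the frame of seat between -0.01 and 0.01 m and y of bar_grip in the frame of seat between -0.012 and 0.012 m and angle between the y axis of bar_grip and the y axis of jig, either way round below 0.09 rad and angle between bar_grip's own z axis and vertical below 0.1 rad and linear speed of bar below 0.01 m/s); the robot touches nothing.
It fails at once if the bar is pressed or pushed against the jig (plate or hooks) with more than 35 N (its spring-back against the hooks when let go in its seat does not count) (contact force between bar and head above 35 N and (value of joint plate below 0.01 rad or x of bar_grip in the frame of seat above 0.012 m)).
It fails at once if the fingers or arm bear on the jig with more than 35 N (contact force between any of the fingers, the arm and head above 35 N).
It fails at once if a bystander is shifted by more than 25 mm (distance of any of heatsink, drive, screwdriver, jar, mug, fan from where it was at the start of the episode above 0.025 m).
It also fails if it takes over 51 s, if anything falls off the work surface, if the arm or the gripper's body presses on something with over 40 N, if the wrist force passes 120 N, or if a joint passes its speed limit or range.

ROBOT

A 6-joint arm with a two-finger parallel gripper is mounted at the origin on the work surface. World frame = base frame: x ahead of the robot, y to its left, z up, the work surface at z = 0. Lengths are in m, angles in rad, forces in N, time in s.
With the tool pointing down it reaches from about 0.425 to 0.95 m from the base axis. Payload 3.5 kg.
Tool frame: the origin (TCP) lies midway between the tips of the shut fingers; the grasp point (between the pads) lies ctrl.hold_point_z behind it (ctrl.hold_point_z is the distance from the TCP to the grasp point, in m); z points along the fingers, x is the direction in which the jaws open and shut, and the axes are right-handed (so a half turn about z gives the same grasp; the last joint's range is limited). The gripper opens to 85 mm and grips with 20 to 120 N. Pads are 22 mm wide; open, the fingers measure 114 mm over their backs; the gripper's body (76 mm by 85 mm) begins 54 mm behind the grasp point. The pads swing forward as they close: fully open they stand 13 mm farther back than shut.
Start: joints at [-1.477, 0.286, 1.577, -0, 1.279, -0.15], TCP at [0.163, -0.655, 0.201] pointing down, gripper open.
Joint ranges: [-2.77, 2.77], [-0.9, 2.22], [0.21, 2.48], [-1.53, 4.67], [0.24, 2.81], [-2.84, 2.84]. Speed limits (rad/s): [2.79, 2.79, 3.14, 3.14, 3.14, 3.14].

INTERFACE

Orientations are given as a unit quaternion [x, y, z, w].
In Python, from plant import ctrl gives the robot as it stands.
- The arm moves only by the tool step_arm, never from a script. Its arguments are lists of equal length, an entry for each row: "gripper": the gripper's target within -1 to 1 (shut at 1, half-way at 0, fully open at -1); "linear": the shift along the tool's x, y, z in m, a list of three; "delta_rot": the turn, a rotation vector about the tool's x, y, z in degrees, a list of three. A call has 1 to 20 rows; each row is the pose to reach, as a shift and turn from the pose commanded when the call began, along the tool's axes at that moment; what a row does not reach only later rows make up. A row lasts 1/8 s, in which the tool goes at most 62.5 mm and 10.7 degrees, less where a joint would pass 70% of its speed; a pose out of reach is approached as far as the arm can. A call with a gripper value outside its range is refused whole. The fingers move at their own pace and stop on an object; "grip_force" is the grip in N (left out, the last holds). Time passes only in rows, so rows that repeat a pose let the fingers close. It gives the time, the measured TCP pose, the force and the opening at its end, in the units of the state.
- ctrl.get_state(): the state, without advancing time (a new reading comes with each control period).
- ctrl.read_camera(name): name is "scene" or "top" or "wrist"; returns a dict with "frame" (384x512x3 uint8, red, green, blue), "fx", "fy", "cx", "cy" (pixels), "view" (4x4, takes a point from world to camera coordinates). Camera axes: x right, y down, z forward; pixel columns grow to the right and rows downward; lengths in m; the calibration is good to about 2 mm. The wrist camera is an equidistant fisheye: a pixel r from the principal point sees the ray r / f radians off the axis. A picture is of the moment at which its call begins. There is no depth.
- ctrl.sign_off(): hands the job in, once; it reports no verdict.
The state is a dict: "time": time; "qpos": joint angles; "dq": joint speeds; "joint_efforts": joint torques, N m; "eef_pos": TCP position; "tcp_rot": TCP orientation; "contact_force": force on the tool from outside, world axes, zero at the start; "wrist_torque": the same for the moment, N m; "opening": opening from 0.0 (shut) to 1.0 (fully open).
Only numpy, scipy, OpenCV 4.12 (cv2) and the standard library are available. Lean on these libraries where they do the work, as an engineer would, in place of code of your own. Each camera call takes 0.05 s, during which the arm holds its last target. There are 200 camera calls.

## Working session

There is one attempt and no reset: what is moved stays moved. The work goes in short steps, Python scripts to look and compute and a tool call to move; the robot and the scene stay as the last step left them, time stands still between calls to the robot, and variables do not carry over. Pictures are saved under pics/ and viewed, on a budget of 15 in all, crops included, one or two more only if the job needs it, and the job is handed in when it is done.

Besides the shell and the picture viewer there is one more tool, called as a command line: name --argument value ..., lists and objects as JSON in quotes. step_arm: Moves the arm, as the interface text tells. Its arguments: {"type":"object","properties":{"gripper":{"type":"array"},"linear":{"type":"array"},"delta_rot":{"type":"array"},"grip_force":{"type":"number"}},"required":["gripper","linear","delta_rot"]}

```bash
ls; mkdir -p pics
cat > h.py <<'E'
import numpy as np, cv2
from scipy.spatial.transform import Rotation as R
from plant import ctrl
def snap(n,f=None):
    c=ctrl.read_camera(n); 
    if f: cv2.imwrite('pics/'+f,c['frame'][:,:,::-1])
    return c
def ray(c,u,v,fish=False):
    x=(u-c['cx'])/c['fx'];y=(v-c['cy'])/c['fy']
    if fish:
        r=np.hypot(x,y); s=np.sin(r)/r if r>1e-9 else 1; d=np.array([x*s,y*s,np.cos(r)])
    else: d=np.array([x,y,1.])
    V=np.array(c['view']); return -V[:3,:3].T@V[:3,3], V[:3,:3].T@d
def onz(c,u,v,z,fish=False):
    o,d=ray(c,u,v,fish); return o+d*(z-o[2])/d[2]
def proj(c,p):
    V=np.array(c['view']); q=V[:3,:3]@p+V[:3,3]; return c['fx']*q[0]/q[2]+c['cx'],c['fy']*q[1]/q[2]+c['cy']
E
python3 - <<'E'
from h import *
print(ctrl.hold_point_z, ctrl.get_state())
a=snap('scene');b=snap('top')
np.savez('c0.npz',s=a['frame'],t=b['frame'])
im=np.vstack([a['frame'],b['frame']])[:,:,::-1]
cv2.imwrite('pics/a.png',cv2.resize(a['frame'][:,:,::-1],(800,600)));cv2.imwrite('pics/b.png',cv2.resize(b['frame'][:,:,::-1],(800,600)))
for c in(a,b): print(c['view'],c['fx'],c['cx'],c['cy'])
E
```

```text
pics
0.0187 {'time': 0.0, 'qpos': array([-1.47698741e+00,  2.87201675e-01,  1.57816561e+00, -1.49464549e-05,
        1.27860571e+00, -1.50001706e-01]), 'dq': array([ 0.00023997, -0.00040468,  0.00278425, -0.00125101,  0.00054808,
       -0.00097732]), 'joint_efforts': array([-9.38400553e-04, -4.05984735e+01, -2.92627341e+01, -1.63967325e-04,
        5.80900771e-03,  1.37245803e-05]), 'eef_pos': array([ 0.1629014 , -0.65429964,  0.19932943]), 'tcp_rot': array([ 0.78784666, -0.61587029, -0.0008228 , -0.00085997]), 'contact_force': array([-0.68607244, -0.22773803, -0.30735516]), 'wrist_torque': array([ 0.00629085, -0.02671354,  0.05284094]), 'opening': 0.9981066222228349}
[[-0.63982931  0.76840541 -0.01309899  0.38928732]
 [ 0.58730774  0.47789919 -0.65320898 -0.24695912]
 [-0.49566932 -0.42563539 -0.75706436  1.3620112 ]
 [ 0.          0.          0.          1.        ]] 407.32327740424563 258.8667787875344 189.97605276507338
[[-0.01287886 -0.99991332  0.00273608 -0.03397943]
 [-0.98978738  0.01235984 -0.14201471  0.56497837]
 [ 0.14196859 -0.00453712 -0.98986077  1.185191  ]
 [ 0.          0.          0.          1.        ]] 425.5440951931423 247.49171305044618 191.3623484538354
```

View pics/a.png

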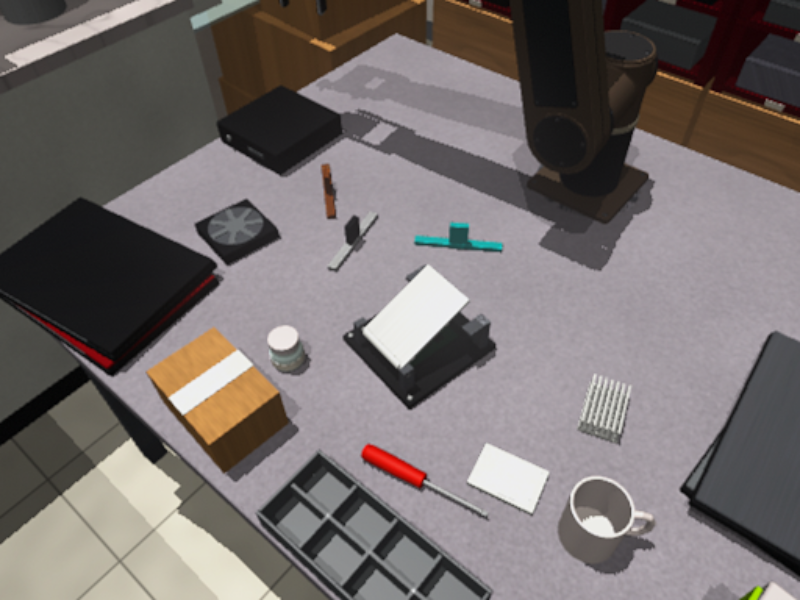

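View pics/b.png

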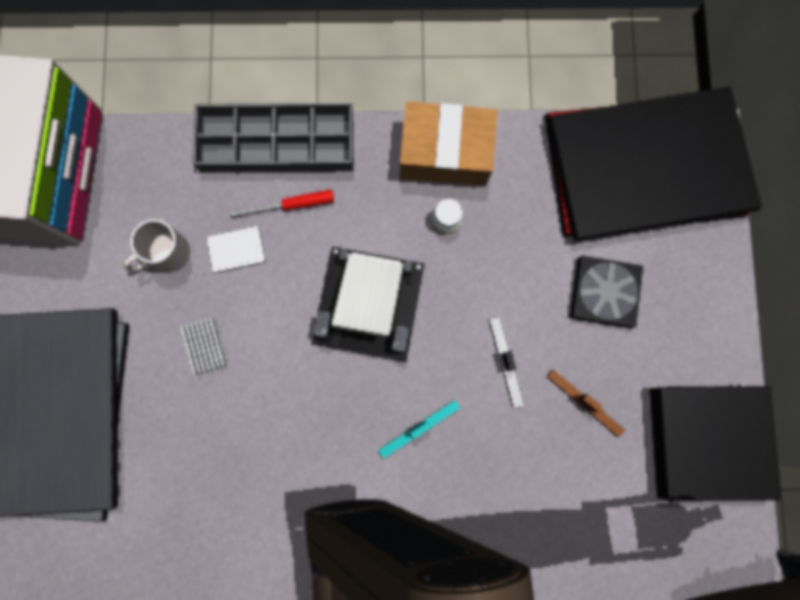

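Top view (800-px scale): three bars are candidates: bare steel at (506,362), teal at (419,429) and copper at (586,402). I choose the steel one, right of the jig. The jig is at (370,303) with its hooks at (322,327) and (402,338).

```bash
cat > m.py <<'E'
from h import *
c=snap('top'); f=c['frame']; hsv=cv2.cvtColor(f,cv2.COLOR_RGB2HSV)
bg=cv2.medianBlur(f,3).astype(int)
# bar: bright low-sat pixels in ROI
x0,y0,x1,y1=308,198,340,266
roi=f[y0:y1,x0:x1].astype(int)
g=roi.sum(2)/3; med=np.median(g); 
m=((g>med+25)).astype(np.uint8)
print('med',med,m.sum())
ys,xs=np.nonzero(m); r=cv2.minAreaRect(np.c_[xs+x0,ys+y0].astype(np.float32)); print('bar',r)
bp=[onz(c,*p,0.010) for p in cv2.boxPoints(r)]; bp=np.array(bp); print(bp.round(4), bp.mean(0))
# jig dark
x0,y0,x1,y1=192,150,280,236
roi=f[y0:y1,x0:x1].astype(int); g=roi.sum(2)/3
m2=((g<75)).astype(np.uint8); 
n,l,st,_=cv2.connectedComponentsWithStats(m2); k=1+np.argmax(st[1:,4]); ys,xs=np.nonzero(l==k)
r2=cv2.minAreaRect(np.c_[xs+x0,ys+y0].astype(np.float32)); print('jig',r2)
jp=np.array([onz(c,*p,0.014) for p in cv2.boxPoints(r2)]); print(jp.round(4), jp.mean(0), np.linalg.norm(jp-np.roll(jp,1,0),axis=1))
v=f[190//1-50:275,185:350,::-1].copy(); s=4.8
v=cv2.resize(v,None,fx=s,fy=s,interpolation=cv2.INTER_CUBIC)[:600,:800]
for r_ in (r,r2):
    cv2.polylines(v,[((cv2.boxPoints(r_)-[185,140]+.5)*s).astype(int)],True,(0,0,255),1)
cv2.imwrite('pics/c.png',v)
E
python3 m.py
```

```text
med 159.33333333333334 236
bar ((324.03009033203125, 231.40829467773438), (57.9716682434082, 5.513464450836182), 74.47589111328125)
[[ 0.5282 -0.2352  0.01  ]
 [ 0.5324 -0.251   0.01  ]
 [ 0.3696 -0.2899  0.01  ]
 [ 0.3655 -0.2744  0.01  ]] [ 0.4489391  -0.26261552  0.01      ]
jig ((234.12832641601562, 194.37271118164062), (62.25728225708008, 63.148956298828125), 10.539183616638184)
[[ 0.4866  0.1047  0.014 ]
 [ 0.6711  0.0711  0.014 ]
 [ 0.6343 -0.1104  0.014 ]
 [ 0.4513 -0.0731  0.014 ]] [ 0.56083086 -0.00190356  0.014     ] [0.18126999 0.18750118 0.18511859 0.18683006]
```

View pics/c.png

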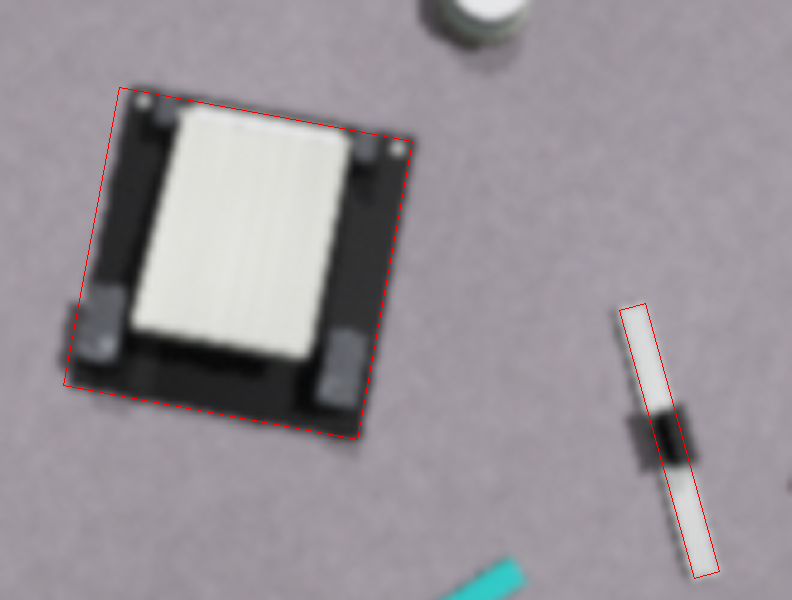

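The crop confirms the bare steel bar with its black grip: end to end about (632,307) to (706,576), grip at (668,440). The jig yaw is about -11°. Next I'll hover over the bar.

```bash
cat >> h.py <<'E'
def goto(p,yaw_deg):
    "linear/delta_rot to reach TCP p, tool down, jaw axis at yaw"
    s=ctrl.get_state(); R0=R.from_quat(s['tcp_rot']); y=np.radians(yaw_deg)
    x=np.array([np.cos(y),np.sin(y),0]); z=np.array([0,0,-1.]); R1=R.from_matrix(np.c_[x,np.cross(z,x),z])
    print('lin',(R0.inv().apply(np.array(p)-s['eef_pos'])).round(4),'rot',np.degrees((R0.inv()*R1).as_rotvec()).round(2))
def st():
    s=ctrl.get_state(); print(round(s['time'],2),s['eef_pos'].round(4),s['contact_force'].round(2),s['wrist_torque'].round(2),round(s['opening'],3),s['qpos'].round(2))
E
python3 -c "
from h import *
goto([.449,-.2626,.15],-76.5)"
```

```text
lin [-0.3111 -0.3722  0.0503] rot [-0.02  0.11  0.47]
```

step_arm --gripper '[-1,-1,-1,-1,-1,-1,-1,-1,-1,-1,-1,-1]' --linear '[[-0.02,-0.024,0.003],[-0.05,-0.06,0.008],[-0.085,-0.102,0.014],[-0.12,-0.144,0.02],[-0.155,-0.186,0.025],[-0.19,-0.228,0.03],[-0.225,-0.27,0.036],[-0.255,-0.306,0.041],[-0.28,-0.335,0.045],[-0.3,-0.358,0.049],[-0.311,-0.372,0.05],[-0.311,-0.372,0.05]]' --delta_rot '[[0,0,0],[0,0,0.5],[0,0,0.5],[0,0,0.5],[0,0,0.5],[0,0,0.5],[0,0,0.5],[0,0,0.5],[0,0,0.5],[0,0,0.5],[0,0,0.5],[0,0,0.5]]' --grip_force 80

```text
time: 1.65
eef_pos: [0.4492, -0.2629, 0.1506]
tcp_rot: [0.786, -0.619, -0.0, 0.0]
contact_force: [-0.9, -0.2, -0.8]
opening: 1.002
```

Run:
```python
from h import *
c=snap('wrist'); f=c['frame']; st()
print(c['fx'],c['cx'],c['cy'],np.array(c['view']).round(3).tolist())
cv2.imwrite('pics/d.png',cv2.resize(f[:,:,::-1],(800,600)))
```

```text
1.7 [ 0.4489 -0.2637  0.1508] [-0.36 -0.15  0.77] [0.05 0.03 0.06] 1.002 [-0.73 -0.01  2.   -0.    1.15  0.61]
297.3186396354542 256.634718672435 194.4646721359575 [[0.235, -0.972, 0.001, -0.362], [-0.934, -0.226, 0.277, 0.338], [-0.269, -0.066, -0.961, 0.434], [0.0, 0.0, 0.0, 1.0]]
```

View pics/d.png

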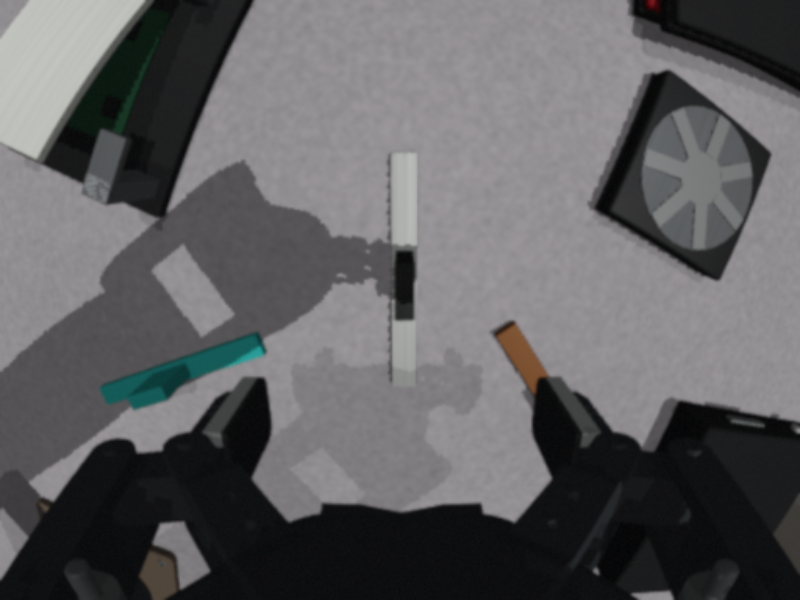

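The wrist view shows the steel bar vertical, with its ends at (404,153) and (404,385) and the grip at (404,285). The jaws straddle it with nothing in the way.

Run:
```python
from h import *
c=snap('wrist');k=512/800
a=onz(c,404*k,153*k,.01,True);b=onz(c,404*k,385*k,.01,True)
m=(a+b)/2;print(a,b,m,np.linalg.norm(a-b),np.degrees(np.arctan2(*(a-b)[1::-1])))
goto([.449,-.2626,.021],-76.5)
```

```text
[ 0.53119934 -0.2471475   0.01      ] [ 0.36829579 -0.28659237  0.01      ] [ 0.44974756 -0.26686994  0.01      ] 0.16761105078735494 13.611412130203155
lin [-0.0014 -0.0007  0.1298] rot [ 0.02 -0.02 -0.05]
```

step_arm --gripper '[-1,-1,-1,-1,-0.3,0.2,1,1,1,1,1]' --linear '[[0.001,-0.001,0.025],[0.001,-0.001,0.06],[0.001,-0.001,0.095],[0.001,-0.001,0.12],[0.001,-0.001,0.13],[0.001,-0.001,0.13],[0.001,-0.001,0.13],[0.001,-0.001,0.13],[0.001,-0.001,0.13],[0.001,-0.001,0.13],[0.001,-0.001,0.13]]' --delta_rot '[[0,0,0],[0,0,0],[0,0,0],[0,0,0],[0,0,0],[0,0,0],[0,0,0],[0,0,0],[0,0,0],[0,0,0],[0,0,0]]' --grip_force 90

```text
time: 3.12
eef_pos: [0.4509, -0.2648, 0.0223]
tcp_rot: [0.785, -0.619, 0.001, 0.0]
contact_force: [-2.2, 0.7, 5.9]
opening: 0.078
```

```bash
python3 -c "
from h import *
st()
goto([.449,-.265,.2],-76.5)"
```

```text
3.12 [ 0.4509 -0.2648  0.0223] [-2.19  0.74  5.91] [ 0.15  0.28 -0.01] 0.078 [-0.73  0.18  2.07 -0.    0.89  0.61]
lin [ 1.000e-04  1.700e-03 -1.777e-01] rot [-0.05 -0.1  -0.01]
```

step_arm --gripper '[1,1,1,1,1,1,1]' --linear '[[0,0,-0.01],[0,0,-0.035],[0,0,-0.075],[0,0,-0.12],[0,0,-0.155],[0,0,-0.178],[0,0,-0.178]]' --delta_rot '[[0,0,0],[0,0,0],[0,0,0],[0,0,0],[0,0,0],[0,0,0],[0,0,0]]'

```text
time: 4.0
eef_pos: [0.4509, -0.2647, 0.2006]
tcp_rot: [0.785, -0.619, 0.002, 0.0]
contact_force: [-0.3, 0.6, -2.4]
opening: 0.079
```

Run:
```python
from h import *
st(); c=snap('wrist'); f=c['frame']; cv2.imwrite('pics/e.png',cv2.resize(f[:,:,::-1],(800,600)))
```

```text
4.0 [ 0.4509 -0.2647  0.2006] [-0.31  0.56 -2.37] [-0.04 -0.06  0.02] 0.079 [-0.73 -0.05  1.95  0.    1.24  0.61]
```

View pics/e.png

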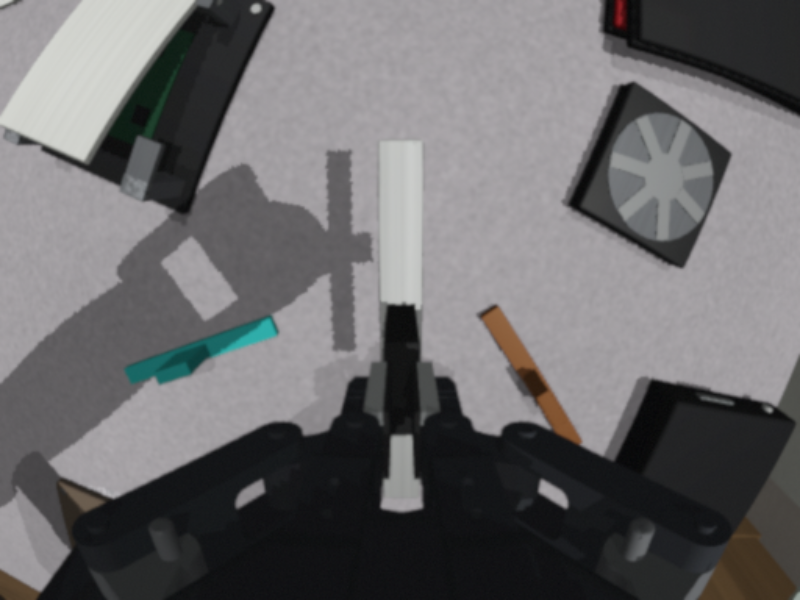

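The bar is held square. Its far end is at (400,141), its near end at (402,510), and the grip is between the pads.

Run:
```python
from h import *
c=snap('wrist');k=512/800;s=ctrl.get_state();R0=R.from_quat(s['tcp_rot'])
z=s['eef_pos'][2]-.0123
for p in((400,141),(402,510)): print(R0.inv().apply(onz(c,p[0]*k,p[1]*k,z,True)-s['eef_pos']).round(4))
J=np.array([.560,-.0034]);y=np.radians(-11);xa=np.array([np.cos(y),np.sin(y)]);
t=J-.02*xa; print('target over x=-20',t); goto([*t,.2],-11)
```

```text
[ 0.0013 -0.0836  0.0122]
[0.0023 0.0947 0.0124]
target over x=-20 [5.40367456e-01 4.16179908e-04]
lin [-0.2354 -0.15   -0.0025] rot [  0.     0.13 -65.53]
```

step_arm --gripper '[1,1,1,1,1,1,1,1,1,1,1]' --linear '[[-0.01,-0.006,0],[-0.035,-0.022,0],[-0.063,-0.04,0],[-0.091,-0.058,0],[-0.12,-0.076,0],[-0.148,-0.095,0],[-0.177,-0.113,0],[-0.204,-0.13,0],[-0.225,-0.143,0],[-0.235,-0.15,0],[-0.235,-0.15,0]]' --delta_rot '[[0,0,-3],[0,0,-10],[0,0,-18],[0,0,-26],[0,0,-34],[0,0,-42],[0,0,-50],[0,0,-57.5],[0,0,-63],[0,0,-65.5],[0,0,-65.5]]'

```text
time: 5.48
eef_pos: [0.5408, 0.0, 0.1978]
tcp_rot: [0.995, -0.095, -0.001, 0.0]
contact_force: [-0.5, -0.4, -3.3]
opening: 0.076
```

Run:
```python
from h import *
st(); c=snap('wrist'); f=c['frame']; cv2.imwrite('pics/f.png',cv2.resize(f[:,:,::-1],(800,600)))
```

```text
5.47 [0.5408 0.     0.1978] [-0.45 -0.39 -3.25] [-0.04 -0.03 -0.02] 0.076 [-0.19 -0.01  1.91 -0.    1.24  0.  ]
```

View pics/f.png

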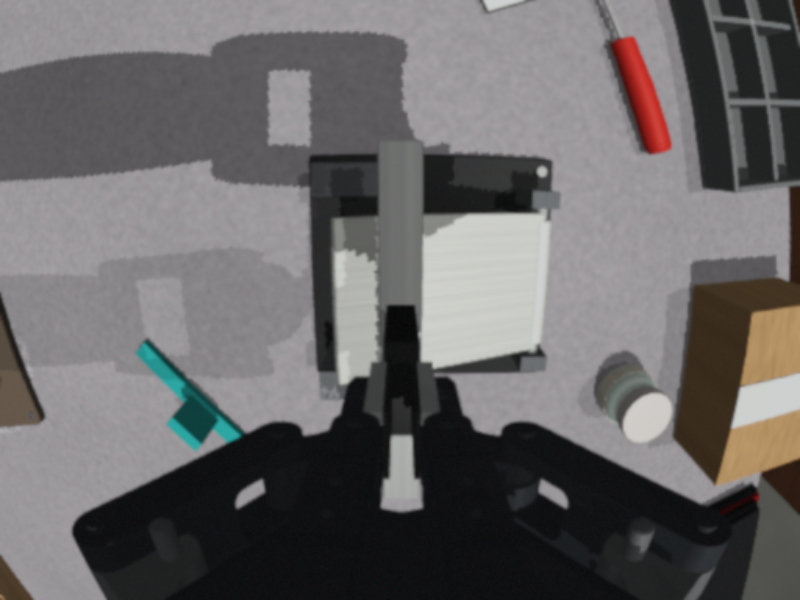

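The wrist view shows the jig base corners at (310,157), (551,160) and (318,372). The bar lies roughly parallel to the hinge, and the hooks are half hidden in shadow on the left.

Run:
```python
from h import *
c=snap('wrist');k=512/800
P=[onz(c,u*k,v*k,.014,True)[:2] for u,v in((310,157),(551,160),(318,371))]
A,B,C=P
print(np.array(P).round(4), np.linalg.norm(B-A),np.linalg.norm(A-C),np.degrees(np.arctan2(*(B-A)[::-1])),np.degrees(np.arctan2(*(A-C)[::-1]))-90)
for d in(-11,-10.5):
    y=np.radians(d);xa=np.array([np.cos(y),np.sin(y)]);ya=np.array([-xa[1],xa[0]])
    print('c',A+.095*xa-.09*ya,B-.095*xa-.09*ya)
s=ctrl.get_state();print(R.from_quat(s['tcp_rot']).as_matrix()[:,0])
```

```text
[[ 0.4883  0.0942]
 [ 0.6721  0.0587]
 [ 0.4537 -0.079 ]] 0.18720897917076187 0.17666052419499811 -10.952057957364877 -11.310938031610718
c [ 0.5644288  -0.01223507] [ 0.56171889 -0.01154874]
c [ 0.56535505 -0.01156708] [ 0.56233587 -0.01250971]
[ 9.81395549e-01 -1.91994407e-01 -9.61040918e-04]
```

The wrist and top views disagree by about 8 mm in y, so I'll settle it with the scene camera and the symmetric corner screws and plate in the top view.

Run:
```python
from h import *
d=np.load('c0.npz'); cs=snap('scene');ct=snap('top')
y=np.radians(-11);xa=np.array([np.cos(y),np.sin(y)]);ya=np.array([-xa[1],xa[0]])
J=np.array([.560,-.0034])
def rel(p): q=p[:2]-J; return np.array([q@xa,q@ya]).round(4)
for u,v in((143,101),(397,148)): print('screw top',rel(onz(ct,u/4.8+185-.4,v/4.8+140-.4,.015)))
# top: right base edge and left base edge on row profile through far part (no hooks): gray threshold subpixel
g=cv2.cvtColor(d['t'],cv2.COLOR_RGB2GRAY)
for r in (168,175,182,190):
    row=g[r,190:285].astype(float); k=np.nonzero(row<90)[0]
    def sub(i,j): return 190+i+(90-row[i])/(row[j]-row[i])*(j-i)
    L=sub(k[0],k[0]-1);Rr=sub(k[-1],k[-1]+1)
    print('row',r,L,Rr,rel(onz(ct,L,r,.014)),rel(onz(ct,L,r,0)),rel(onz(ct,Rr,r,.014)))
# scene: base silhouette
g=cv2.cvtColor(d['s'],cv2.COLOR_RGB2GRAY); m=np.zeros_like(g); m[165:262,215:322]=(g[165:262,215:322]<75)
n,l,s,_=cv2.connectedComponentsWithStats(m);k=1+np.argmax(s[1:,4]);ct_,_=cv2.findContours((l==k).astype(np.uint8),0,1)
h=cv2.convexHull(ct_[0]);ap=cv2.approxPolyDP(h,3,True)[:,0]; 
for p in ap: print('scene',p,rel(onz(cs,*p,0)),rel(onz(cs,*p,.014)))
v=d['s'][165:265,210:325,::-1];cv2.imwrite('pics/g.png',cv2.resize(v,None,fx=6,fy=6,interpolation=cv2.INTER_CUBIC))
```

```text
screw top [0.0884 0.0776]
screw top [ 0.0873 -0.0822]
row 168 209.45238095238096 266.4 [0.0641 0.0879] [0.0666 0.0896] [ 0.0943 -0.0783]
row 175 208.05405405405406 269.74285714285713 [0.0426 0.0879] [0.0449 0.0896] [ 0.0752 -0.0917]
row 182 206.9375 268.3783783783784 [0.0215 0.0871] [0.0235 0.0888] [ 0.0538 -0.0913]
row 190 204.95555555555555 266.97058823529414 [-0.003   0.0883] [-0.0012  0.09  ] [ 0.0296 -0.0913]
scene [317 223] [-0.0904  0.0876] [-0.0822  0.0941]
scene [261 261] [0.0969 0.0822] [0.1022 0.0888]
scene [220 215] [ 0.0916 -0.0985] [ 0.0969 -0.0891]
scene [237 204] [ 0.0333 -0.0994] [ 0.0395 -0.09  ]
scene [294 200] [-0.0969 -0.0094] [-0.0886 -0.0014]
scene [313 207] [-0.12    0.0421] [-0.1113  0.0493]
```

View pics/g.png

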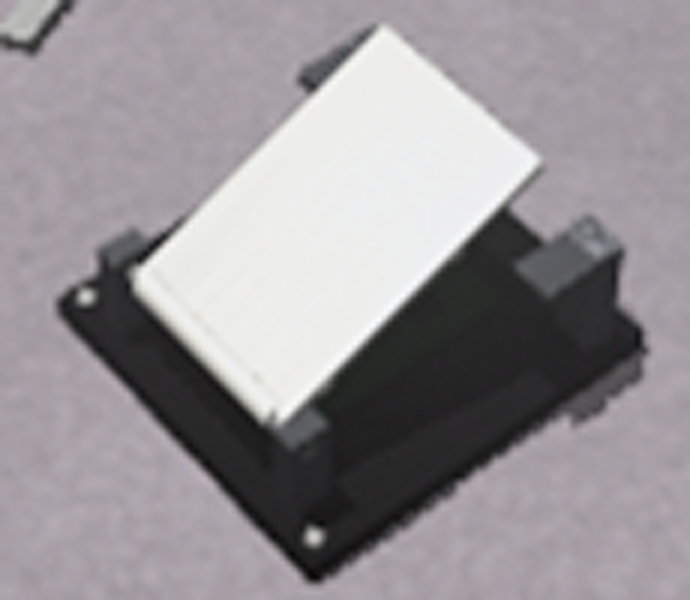

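The scene view agrees with the wrist (y offset about -8 mm) against the top view (-2 mm). I take a compromise of -5.5 mm, which is inside the 12 mm tolerance. Next I'll get a rough shim height from the hook top corners in the scene view, to choose where to start pressing slowly.

Run:
```python
from h import *
from scipy.optimize import least_squares
cs=snap('scene')
y=np.radians(-11);xa=np.array([np.cos(y),np.sin(y)]);ya=np.array([-xa[1],xa[0]])
J=np.array([.560,-.0034])
def pt(x,yy,z,o): return np.array([*(J+(x+o[0])*xa+(yy+o[1])*ya),z])
top=[((-.081,.060),(590,218)),((-.081,.082),(622,250)),((-.038,.082),(555,298)),((-.038,.060),(515,265))]
base=[((.095,.09),(316,580))]
for off in((-.001,-.008),(0,-.005)):
    def res(p):
        return np.concatenate([np.array(proj(cs,pt(*a,.058+p[0],off)))-np.array([210+u/6-.4,165+v/6-.4]) for a,(u,v) in top])
    r=least_squares(res,[.01]);print(off,r.x,r.fun.reshape(-1,2).round(1))
goto([.5426,-.0036,.105],-11)
```

```text
(-0.001, -0.008) [0.00856411] [[-0.6 -0.3]
 [ 0.1 -0.5]
 [-1.2  0.2]
 [-0.6  0.3]]
(0, -0.005) [0.01199686] [[-0.  -0.3]
 [ 0.7 -0.4]
 [-0.6  0.3]
 [ 0.   0.4]]
lin [0.002  0.0018 0.0937] rot [ 0.01  0.01 -0.11]
```

step_arm --gripper '[1,1,1,1,1,1,1,1]' --linear '[[0.002,0.002,0.015],[0.002,0.002,0.035],[0.002,0.002,0.05],[0.002,0.002,0.06],[0.002,0.002,0.07],[0.002,0.002,0.08],[0.002,0.002,0.088],[0.002,0.002,0.094]]' --delta_rot '[[0,0,0],[0,0,0],[0,0,0],[0,0,0],[0,0,0],[0,0,0],[0,0,0],[0,0,0]]' --grip_force 110

```text
time: 6.72
eef_pos: [0.5434, -0.0031, 0.1062]
tcp_rot: [0.995, -0.096, 0.0, 0.0]
contact_force: [-3.4, 0.2, 4.8]
opening: 0.063
```

In contact at about 7.5 N, the open-plate value. I'll keep going down.

step_arm --gripper '[1,1,1,1,1,1]' --linear '[[0,0,0.004],[0,0,0.009],[0,0,0.014],[0,0,0.018],[0,0,0.02],[0,0,0.02]]' --delta_rot '[[0,0,0],[0,0,0],[0,0,0],[0,0,0],[0,0,0],[0,0,0]]'

```text
time: 7.48
eef_pos: [0.5421, -0.0027, 0.0862]
tcp_rot: [0.995, -0.096, -0.002, -0.0]
contact_force: [-6.2, 1.3, 8.0]
opening: 0.065
```

```bash
python3 -c "
from h import *
st();print(R.from_quat(ctrl.get_state()['tcp_rot']).as_matrix().round(3))"
```

```text
7.47 [ 0.5421 -0.0027  0.0862] [-6.22  1.35  7.96] [ 0.22  1.39 -0.03] 0.065 [-0.19  0.12  1.99 -0.    1.03  0.  ]
[[ 0.982 -0.191 -0.003]
 [-0.191 -0.982  0.001]
 [-0.003  0.    -1.   ]]
```

step_arm --gripper '[1,1,1,1]' --linear '[[0,0,0.002],[0,0,0.004],[0,0,0.006],[0,0,0.006]]' --delta_rot '[[0,0,0],[0,0,0],[0,0,0],[0,0,0]]'

```text
time: 7.98
eef_pos: [0.5419, -0.0026, 0.0802]
tcp_rot: [0.995, -0.096, -0.002, -0.0]
contact_force: [-6.4, 0.6, 9.2]
opening: 0.065
```

step_arm --gripper '[1,1,1]' --linear '[[0,0,0.001],[0,0,0.002],[0,0,0.002]]' --delta_rot '[[0,0,0],[0,0,0],[0,0,0]]'

```text
time: 8.35
eef_pos: [0.543, -0.0028, 0.08]
tcp_rot: [0.995, -0.096, -0.001, -0.0]
contact_force: [-8.0, 1.6, 13.2]
opening: 0.065
```

The force jumped 4 N over 2 mm, so it may be at the stop or it may be something else. I'll look.

Run:
```python
from h import *
st(); c=snap('scene'); f=c['frame'][150:270,205:335,::-1]; w=snap('wrist')['frame'][:,:,::-1]
a=cv2.resize(f,(433,400),interpolation=cv2.INTER_CUBIC); b=cv2.resize(w[60:360,120:395],(367,400))
cv2.imwrite('pics/i.png',np.hstack([a,b])); st()
```

```text
8.35 [ 0.543  -0.0028  0.08  ] [-7.96  1.56 13.19] [0.26 1.65 0.01] 0.065 [-0.19  0.13  1.99 -0.    1.02 -0.  ]
8.45 [ 0.543  -0.0028  0.08  ] [-7.62  0.9  14.4 ] [ 0.31  1.65 -0.06] 0.062 [-0.19  0.13  1.99  0.    1.02 -0.  ]
```

View pics/i.png

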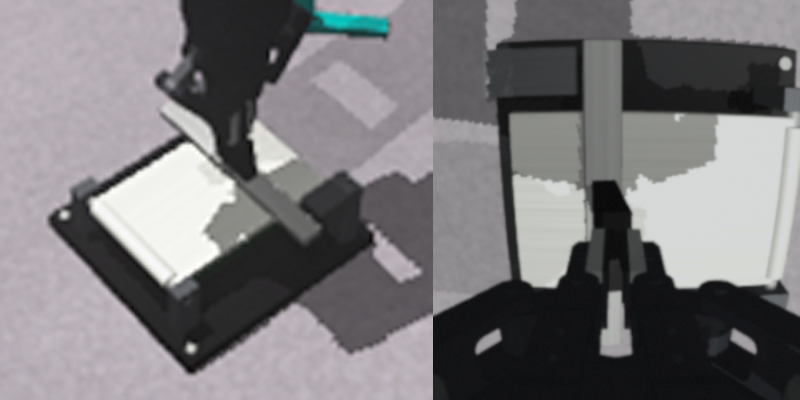

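step_arm --gripper '[1,1,1,1]' --linear '[[0,0,0.0006],[0,0,0.0006],[0,0,0.0006],[0,0,0.0006]]' --delta_rot '[[0,0,0],[0,0,0],[0,0,0],[0,0,0]]'

```text
time: 8.95
eef_pos: [0.5433, -0.0029, 0.08]
tcp_rot: [0.995, -0.096, -0.0, -0.0]
contact_force: [-7.3, 1.9, 15.0]
opening: 0.063
```

Run:
```python
from h import *
for _ in range(5):
    ctrl.read_camera('top'); st()
c=snap('wrist'); cv2.imwrite('pics/w1.png',c['frame'][:,:,::-1])
# plate left(free) edge corners & hook in wrist: crop enlarged
v=c['frame'][80:290,150:410,::-1]; cv2.imwrite('pics/j.png',cv2.resize(v,(742,600),interpolation=cv2.INTER_CUBIC))
```

```text
9.0 [ 0.5433 -0.0029  0.08  ] [-8.06  0.66 15.74] [ 0.26  1.69 -0.04] 0.059 [-0.19  0.13  1.99 -0.    1.02  0.  ]
9.05 [ 0.5433 -0.0029  0.08  ] [-7.16  1.28 15.69] [0.28 1.71 0.  ] 0.066 [-0.19  0.13  1.99 -0.    1.02 -0.  ]
9.1 [ 0.5433 -0.0029  0.08  ] [-7.06  1.77 16.61] [ 0.27  1.72 -0.  ] 0.064 [-0.19  0.13  1.99 -0.    1.02 -0.  ]
9.15 [ 0.5433 -0.0029  0.08  ] [-7.6   0.58 15.13] [ 0.31  1.7  -0.01] 0.067 [-0.19  0.13  1.99 -0.    1.02 -0.  ]
9.2 [ 0.5433 -0.0029  0.08  ] [-7.86  0.7  15.94] [ 0.25  1.71 -0.01] 0.063 [-0.19  0.13  1.99 -0.    1.02 -0.  ]
```

View pics/j.png

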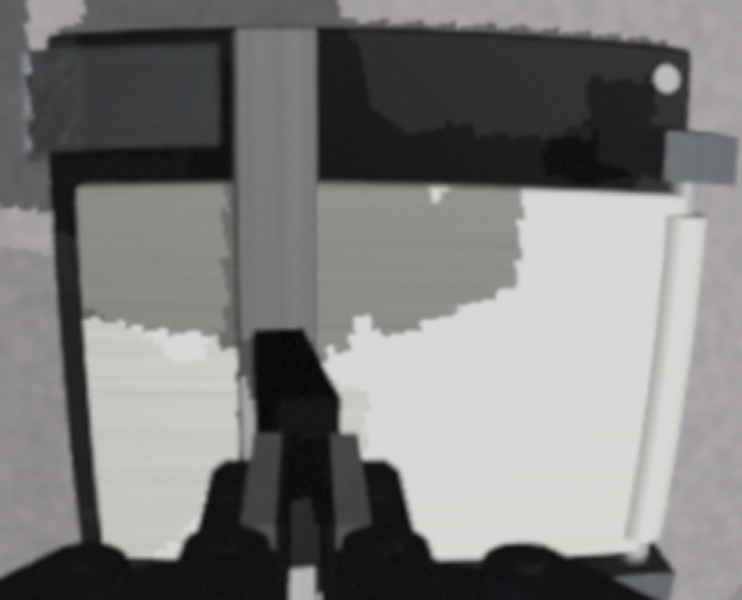

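The wrist view shows the plate close to level. The bar has swung in the pads: its centre is about 28 px to -x of the jaw centre, so it is tilted about jig y. I'll compute the plate angle and shim from the visible corners.

```bash
cat > fit.py <<'E'
from h import *
from scipy.optimize import least_squares
def pw(c,p):
    V=np.array(c['view']); q=V[:3,:3]@p+V[:3,3]; r=np.hypot(q[0],q[1]); a=np.arctan2(r,q[2])
    return np.array([c['fx']*a*q[0]/r+c['cx'],c['fy']*a*q[1]/r+c['cy']])
def fit(c,pts,verbose=True):
    def world(name,a,p):
        jx,jy,yaw,s,th=p
        if name=='p': # plate top point: a=(lever from hinge, y)
            L=a[0]; x=.075-L*np.cos(th)+.004*np.sin(th); z=.034+s+L*np.sin(th)+.004*np.cos(th); y=a[1]
        else: x,y,z=a; z=z+(s if name=='u' else 0)
        cy,sy=np.cos(yaw),np.sin(yaw)
        return np.array([jx+cy*x-sy*y,jy+sy*x+cy*y,z])
    f=lambda p: np.concatenate([pw(c,world(n,a,p))-np.array(u) for n,a,u in pts])
    r=least_squares(f,[.56,-.009,-.192,.01,.05]); sd=np.sqrt(np.diag(np.linalg.pinv(r.jac.T@r.jac)))
    print('jx jy yaw s th',r.x.round(4),'sd(1px)',sd.round(4)); print(r.fun.reshape(-1,2).round(1).tolist()); return r.x
E
python3 - <<'E'
from fit import *
c=snap('wrist'); k=1/2.854; P=lambda u,v:(150+u*k-.4,80+v*k-.4)
pts=[('p',(.150,.05),P(78,185)),('p',(.150,-.05),P(103,556)),('b',(-.095,.09,.014),P(50,36)),('b',(.095,.09,.014),P(690,47)),
('u',(-.038,.082,.058),P(221,42)),('u',(-.038,.060,.058),P(221,147))]
p=fit(c,pts)
p=fit(c,pts[:4]+pts[5:])
s=ctrl.get_state(); print(s['eef_pos'])
E
```

```text
jx jy yaw s th [ 0.5629 -0.0095 -0.1964  0.019  -0.0023] sd(1px) [0.0005 0.0003 0.0042 0.0049 0.0324]
[[-0.6, 0.5], [0.7, -0.2], [-1.6, -0.8], [1.5, 0.4], [-0.1, -0.1], [0.1, 0.1]]
jx jy yaw s th [ 0.563  -0.0095 -0.1963  0.0198 -0.0069] sd(1px) [0.0006 0.0004 0.0043 0.0069 0.0435]
[[-0.6, 0.4], [0.7, -0.2], [-1.6, -0.9], [1.6, 0.4], [0.1, 0.1]]
[ 0.54333209 -0.00289781  0.07996771]
```

Run:
```python
from fit import *
c=snap('wrist'); k=1/2.854; s=ctrl.get_state();R0=R.from_quat(s['tcp_rot'])
for u,v,z in((255,330,.067),(305,330,.067),(280,400,.112),(335,400,.112),(234,180,.067),(318,180,.067),(234,32,.067),(318,32,.067)):
    print(u,v,R0.inv().apply(onz(c,150+u*k-.4,80+v*k-.4,z,True)-s['eef_pos']).round(4))
```

```text
255 330 [-0.0114 -0.015   0.013 ]
305 330 [ 0.0001 -0.015   0.013 ]
280 400 [-0.0044 -0.0152 -0.032 ]
335 400 [ 0.0054 -0.0152 -0.032 ]
234 180 [-0.0156 -0.0494  0.013 ]
318 180 [ 0.0029 -0.0494  0.013 ]
234 32 [-0.0153 -0.0821  0.013 ]
318 32 [ 0.0029 -0.0819  0.013 ]
```

The plate is level on its stop (fit: θ≈0, shim≈19 mm; force ≈18 N), but the bar is tilted about 8° in the grip. I'll turn the tool to flatten the bar.

step_arm --gripper '[1,1,1,1,1,1,1]' --linear '[[0,0,0],[0,0,0],[0,0,0],[0,0,0],[0,0,0],[0,0,0],[0,0,0]]' --delta_rot '[[0,1.5,0],[0,3,0],[0,4.5,0],[0,6,0],[0,7,0],[0,7,0],[0,7,0]]'

```text
time: 10.22
eef_pos: [0.5428, -0.0028, 0.08]
tcp_rot: [0.994, -0.096, 0.06, 0.006]
contact_force: [-10.6, 1.5, 19.4]
opening: 0.061
```

Run:
```python
from h import *
st(); c=snap('wrist'); print(R.from_quat(ctrl.get_state()['tcp_rot']).as_matrix().round(3).tolist())
v=c['frame'][80:290,150:410,::-1]; cv2.imwrite('pics/k.png',cv2.resize(v,(742,600),interpolation=cv2.INTER_CUBIC))
```

```text
10.22 [ 0.5428 -0.0028  0.08  ] [-10.59   1.49  19.35] [ 0.3   2.13 -0.04] 0.061 [-0.19  0.06  2.07 -0.    0.88 -0.  ]
[[0.975, -0.191, 0.118], [-0.189, -0.982, -0.023], [0.12, 0.0, -0.993]]
```

View pics/k.png

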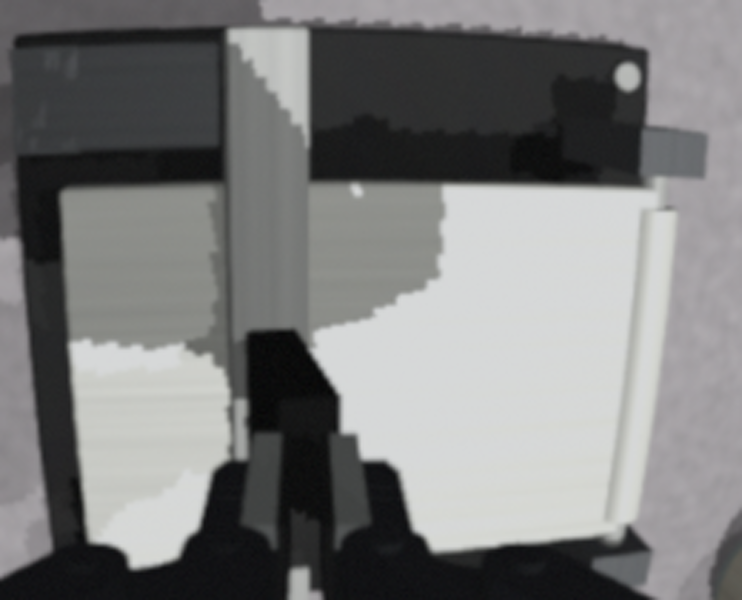

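Run:
```python
from fit import *
c=snap('wrist'); k=1/2.854; s=ctrl.get_state()
P=lambda u,v:(150+u*k-.4,80+v*k-.4)
yaw=-.195;xa=np.array([np.cos(yaw),np.sin(yaw),0]);J=np.array([.5629,-.0095,0]);ya=np.array([-xa[1],xa[0],0])
for u,v,z in((247,330,.067),(296,330,.067),(280,400,.112),(338,400,.112),(227,180,.067),(309,180,.067),(219,150,.077),(60,188,.057)):
    q=onz(c,*P(u,v),z,True)-J; print(u,v,(q@xa).round(4),(q@ya).round(4))
q=s['eef_pos']-J;print('tcp',q@xa,q@ya)
pts=[('p',(.150,.05),P(60,188)),('p',(.150,-.05),P(87,548)),('b',(-.095,.09,.014),P(14,38)),('b',(.095,.09,.014),P(648,50)),
('u',(-.038,.082,.058),P(222,38)),('u',(-.038,.060,.058),P(220,149))]
fit(c,pts)
```

```text
247 330 -0.0326 0.0181
296 330 -0.0214 0.0178
280 400 -0.0293 0.0181
338 400 -0.0188 0.0177
227 180 -0.0366 0.0523
309 180 -0.0186 0.052
219 150 -0.0384 0.0596
60 188 -0.0751 0.0506
tcp -0.0209489327917635 0.00267196296137118
jx jy yaw s th [ 0.5616 -0.0097 -0.206   0.0215 -0.0748] sd(1px) [0.0004 0.0003 0.0043 0.0062 0.0408]
[[1.3, -1.1], [1.1, 1.2], [-1.2, -2.0], [1.1, 0.5], [-1.1, 1.1], [-0.6, 0.1]]
```

The bar's residual tilt is about 0.07 rad. Its centre is at jig (-27, 0), its leading edge at -36.6 and the hook lip at -38.4. I'll start sliding gently towards -x, since the friction should flatten it further.

step_arm --gripper '[1,1,1,1,1]' --linear '[[-0.001,0,-0.0001],[-0.002,0,-0.0002],[-0.003,0,-0.0004],[-0.004,0,-0.0005],[-0.004,0,-0.0005]]' --delta_rot '[[0,0,0],[0,0,0],[0,0,0],[0,0,0],[0,0,0]]'

```text
time: 10.95
eef_pos: [0.5395, -0.0021, 0.0796]
tcp_rot: [0.994, -0.096, 0.061, 0.006]
contact_force: [-9.7, 1.7, 15.0]
opening: 0.067
```

Run:
```python
from h import *
st(); c=snap('wrist');cv2.imwrite('pics/w2.png',c['frame'][:,:,::-1])
```

```text
10.95 [ 0.5395 -0.0021  0.0796] [-9.74  1.7  14.96] [ 0.23  1.56 -0.01] 0.067 [-0.19  0.05  2.08 -0.    0.88  0.  ]
```

```bash
cat > edge.py <<'E'
from fit import *
def bar(c):
    g=cv2.cvtColor(c['frame'],cv2.COLOR_RGB2GRAY).astype(int); yaw=-.195
    xa=np.array([np.cos(yaw),np.sin(yaw),0]);ya=np.array([-xa[1],xa[0],0]);J=np.array([.5629,-.0095,0])
    f=lambda u,v,z:(lambda q:(round(q@xa*1e3,1),round(q@ya*1e3,1)))(onz(c,u,v,z,True)-J)
    for v in (100,112,125,137,198,204,210):
        r=g[v]; d=np.abs(np.diff(r)); e=[i for i in range(190,290) if d[i]>=6 and d[i]==d[max(0,i-2):i+3].max()]
        print(v,[(i,int(r[i-2]),int(r[i+3]),f(i+.5,v,.067)[0]) for i in e])
    col=g[85:120,244]; print('end',[(85+i,int(col[i]),int(col[i+1])) for i in range(34) if abs(col[i+1]-col[i])>=6])
E
python3 - <<'E'
from edge import *
c=snap('wrist'); bar(c)
E
```

```text
100 [(233, 60, 132, np.float64(-37.1)), (236, 94, 186, np.float64(-35.3)), (262, 189, 49, np.float64(-19.2))]
112 [(233, 60, 113, np.float64(-37.1)), (245, 119, 188, np.float64(-29.7)), (262, 189, 47, np.float64(-19.2))]
125 [(233, 60, 112, np.float64(-37.2)), (254, 120, 193, np.float64(-24.2)), (262, 189, 29, np.float64(-19.1)), (269, 37, 28, np.float64(-14.7)), (284, 26, 44, np.float64(-5.1)), (285, 27, 43, np.float64(-4.5))]
137 [(233, 21, 113, np.float64(-37.2)), (262, 149, 26, np.float64(-19.1))]
198 [(218, 140, 107, np.float64(-47.5)), (233, 107, 100, np.float64(-37.8)), (239, 106, 11, np.float64(-33.9)), (258, 10, 133, np.float64(-21.4)), (261, 81, 214, np.float64(-19.5))]
204 [(213, 215, 192, np.float64(-50.9)), (219, 194, 129, np.float64(-47.0)), (223, 127, 103, np.float64(-44.4)), (233, 103, 82, np.float64(-37.9)), (239, 82, 11, np.float64(-33.9)), (261, 10, 214, np.float64(-19.4))]
210 [(233, 205, 80, np.float64(-37.9)), (240, 81, 10, np.float64(-33.3)), (263, 11, 210, np.float64(-18.0))]
end [(88, 98, 127), (89, 127, 170), (90, 170, 188), (108, 190, 178), (109, 178, 150), (110, 150, 125), (111, 125, 119)]
```

The bar centre is now at -28 and, relative to the pads, practically flat. It was held by friction while the grip levelled. I'll keep going.

step_arm --gripper '[1,1,1,1]' --linear '[[-0.001,0,-0.0001],[-0.002,0,-0.0002],[-0.003,0,-0.0003],[-0.003,0,-0.0003]]' --delta_rot '[[0,0,0],[0,0,0],[0,0,0],[0,0,0]]'

```text
time: 11.55
eef_pos: [0.5383, -0.0019, 0.0797]
tcp_rot: [0.993, -0.096, 0.063, 0.006]
contact_force: [-3.2, 0.9, 11.0]
opening: 0.061
```

Run:
```python
from edge import *
c=snap('wrist'); bar(c);st()
```

```text
100 [(235, 65, 185, np.float64(-37.0)), (263, 190, 47, np.float64(-19.6))]
112 [(235, 60, 112, np.float64(-37.0)), (243, 113, 189, np.float64(-32.0)), (263, 190, 46, np.float64(-19.6))]
125 [(235, 60, 111, np.float64(-37.0)), (253, 115, 196, np.float64(-25.8)), (263, 190, 25, np.float64(-19.6)), (285, 26, 44, np.float64(-5.5))]
137 [(234, 18, 110, np.float64(-37.7)), (255, 118, 174, np.float64(-24.6)), (259, 174, 186, np.float64(-22.0)), (263, 189, 25, np.float64(-19.5))]
198 [(214, 141, 107, np.float64(-51.2)), (237, 96, 96, np.float64(-36.3)), (241, 104, 11, np.float64(-33.7)), (259, 10, 126, np.float64(-21.8)), (262, 77, 213, np.float64(-19.9))]
204 [(218, 193, 109, np.float64(-48.7)), (222, 114, 108, np.float64(-46.1)), (224, 116, 103, np.float64(-44.8)), (235, 103, 82, np.float64(-37.6)), (240, 82, 11, np.float64(-34.4)), (241, 81, 6, np.float64(-33.7)), (257, 10, 9, np.float64(-23.2)), (262, 9, 213, np.float64(-19.8))]
210 [(225, 207, 194, np.float64(-44.3)), (231, 196, 106, np.float64(-40.3)), (232, 196, 100, np.float64(-39.7)), (235, 116, 82, np.float64(-37.7)), (241, 82, 10, np.float64(-33.8)), (264, 12, 213, np.float64(-18.4))]
end [(88, 97, 127), (89, 127, 169), (90, 169, 188), (109, 189, 178), (110, 178, 167), (111, 167, 160), (112, 160, 144), (113, 144, 134), (116, 128, 120)]
11.6 [ 0.5384 -0.0019  0.0797] [-2.91  0.29 10.63] [ 0.19  0.73 -0.04] 0.064 [-0.19  0.05  2.09  0.    0.88 -0.  ]
```

step_arm --gripper '[1,1,1,1]' --linear '[[-0.001,0,0],[-0.002,0,0],[-0.003,0,0],[-0.003,0,0]]' --delta_rot '[[0,0,0],[0,0,0],[0,0,0],[0,0,0]]' --grip_force 120

```text
time: 12.1
eef_pos: [0.5365, -0.0016, 0.0799]
tcp_rot: [0.993, -0.096, 0.065, 0.006]
contact_force: [-2.9, 1.1, 10.0]
opening: 0.055
```

Run:
```python
from edge import *
c=snap('wrist'); bar(c);st()
```

```text
100 [(233, 64, 114, np.float64(-39.9)), (237, 118, 183, np.float64(-37.5)), (265, 187, 49, np.float64(-20.1))]
112 [(237, 64, 114, np.float64(-37.5)), (243, 117, 189, np.float64(-33.8)), (265, 188, 47, np.float64(-20.1))]
125 [(237, 63, 110, np.float64(-37.5)), (249, 114, 177, np.float64(-30.1)), (253, 176, 192, np.float64(-27.6)), (265, 188, 25, np.float64(-20.0)), (266, 185, 27, np.float64(-19.4)), (287, 28, 46, np.float64(-5.9))]
137 [(236, 18, 107, np.float64(-38.2)), (255, 112, 179, np.float64(-26.3)), (258, 171, 191, np.float64(-24.4)), (265, 188, 25, np.float64(-20.0))]
198 [(212, 142, 115, np.float64(-54.3)), (237, 107, 103, np.float64(-38.0)), (243, 104, 11, np.float64(-34.1)), (261, 7, 119, np.float64(-22.3)), (265, 106, 215, np.float64(-19.6))]
204 [(214, 209, 177, np.float64(-53.1)), (221, 192, 104, np.float64(-48.6)), (237, 103, 82, np.float64(-38.1)), (243, 82, 11, np.float64(-34.2)), (263, 8, 204, np.float64(-20.9))]
210 [(224, 207, 162, np.float64(-46.7)), (227, 179, 188, np.float64(-44.7)), (231, 194, 107, np.float64(-42.1)), (237, 106, 83, np.float64(-38.2)), (243, 82, 11, np.float64(-34.2)), (255, 12, 10, np.float64(-26.2)), (264, 10, 210, np.float64(-20.2))]
end [(88, 95, 123), (89, 123, 164), (90, 164, 183), (110, 183, 172), (111, 172, 164), (114, 156, 137), (115, 137, 125), (116, 125, 116)]
12.15 [ 0.5365 -0.0016  0.0799] [-1.42  1.73 10.16] [0.13 0.34 0.06] 0.055 [-0.19  0.04  2.1   0.    0.87 -0.  ]
```

step_arm --gripper '[1,1,1,1,1]' --linear '[[-0.001,0,0],[-0.002,0,0],[-0.003,0,0],[-0.004,0,0],[-0.004,0,0]]' --delta_rot '[[0,-1,0],[0,-2,0],[0,-3,0],[0,-4,0],[0,-4,0]]'

```text
time: 12.78
eef_pos: [0.5344, -0.0012, 0.0798]
tcp_rot: [0.995, -0.096, 0.032, 0.003]
contact_force: [2.3, -0.0, 8.8]
opening: 0.055
```

Run:
```python
from edge import *
c=snap('wrist'); bar(c);st(); print(R.from_quat(ctrl.get_state()['tcp_rot']).as_matrix()[2].round(3))
v=c['frame'][80:290,150:410,::-1]; cv2.imwrite('pics/l.png',cv2.resize(v,(742,600),interpolation=cv2.INTER_CUBIC))
```

```text
100 [(242, 63, 109, np.float64(-37.4)), (255, 114, 185, np.float64(-29.4)), (270, 187, 48, np.float64(-20.1))]
112 [(242, 60, 110, np.float64(-37.4)), (261, 114, 136, np.float64(-25.7)), (265, 147, 187, np.float64(-23.2)), (270, 187, 47, np.float64(-20.1))]
125 [(242, 59, 109, np.float64(-37.5)), (270, 114, 41, np.float64(-20.0))]
137 [(241, 16, 108, np.float64(-38.1)), (270, 109, 25, np.float64(-19.9))]
198 [(196, 205, 146, np.float64(-68.0)), (200, 145, 170, np.float64(-65.3)), (205, 170, 141, np.float64(-62.0)), (215, 144, 116, np.float64(-55.4)), (242, 107, 105, np.float64(-37.8)), (247, 105, 10, np.float64(-34.5)), (265, 12, 113, np.float64(-22.7)), (269, 107, 214, np.float64(-20.1))]
204 [(219, 212, 193, np.float64(-52.9)), (229, 202, 104, np.float64(-46.4)), (242, 104, 80, np.float64(-37.8)), (246, 83, 10, np.float64(-35.2)), (266, 8, 180, np.float64(-22.0)), (270, 170, 215, np.float64(-19.4))]
210 [(236, 196, 107, np.float64(-41.9)), (242, 107, 78, np.float64(-37.9)), (246, 85, 12, np.float64(-35.2)), (266, 14, 181, np.float64(-22.0)), (270, 171, 215, np.float64(-19.3))]
end [(89, 84, 99), (90, 99, 107)]
12.82 [ 0.5344 -0.0012  0.0798] [ 1.97 -0.37  8.46] [ 0.01 -0.47 -0.02] 0.059 [-0.19  0.08  2.06  0.    0.94 -0.  ]
[ 0.065 -0.    -0.998]
```

View pics/l.png

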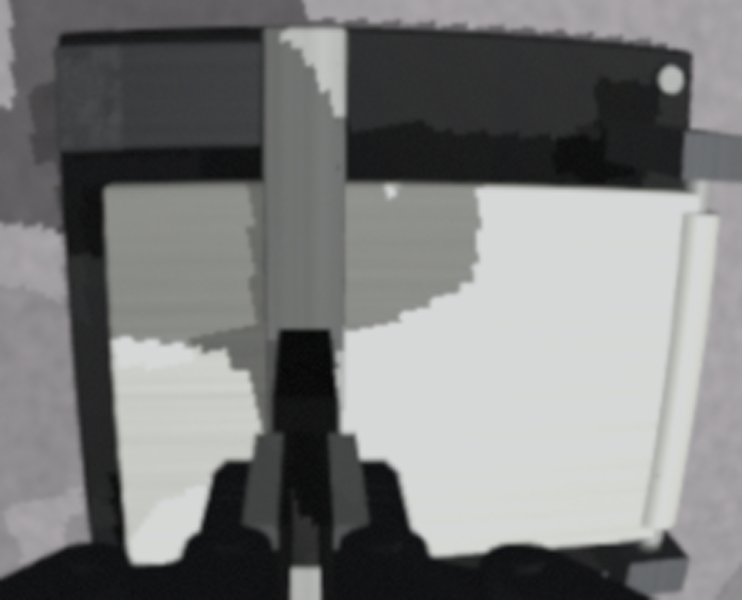

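The bar's edge is right at the hook lip, and the lip covers it by about 0.6 mm, so it is starting under the hook. It is nearly square in the pads. I'll level the tool, add a little downforce and slide on.

step_arm --gripper '[1,1,1,1,1,1,1]' --linear '[[0,0,0.0007],[0,0,0.0015],[-0.001,0,0.0015],[-0.002,0,0.0015],[-0.003,0,0.0015],[-0.004,0,0.0015],[-0.004,0,0.0015]]' --delta_rot '[[0,-1,0],[0,-2,0],[0,-3,0],[0,-3,0],[0,-3,0],[0,-3,0],[0,-3,0]]'

```text
time: 13.7
eef_pos: [0.5329, -0.0009, 0.0797]
tcp_rot: [0.995, -0.096, 0.009, 0.001]
contact_force: [4.5, 0.4, 11.4]
opening: 0.057
```

Run:
```python
from edge import *
c=snap('wrist'); bar(c);st(); print(R.from_quat(ctrl.get_state()['tcp_rot']).as_matrix()[2].round(3))
```

```text
100 [(245, 60, 108, np.float64(-37.7)), (274, 138, 48, np.float64(-19.8))]
112 [(245, 58, 108, np.float64(-37.7)), (274, 113, 47, np.float64(-19.7))]
125 [(245, 57, 108, np.float64(-37.7)), (274, 111, 25, np.float64(-19.7)), (289, 30, 45, np.float64(-10.2))]
137 [(245, 17, 109, np.float64(-37.7)), (270, 117, 99, np.float64(-22.1)), (273, 102, 26, np.float64(-20.2))]
198 [(192, 39, 196, np.float64(-73.1)), (196, 195, 215, np.float64(-70.3)), (214, 214, 169, np.float64(-58.3)), (220, 169, 106, np.float64(-54.3)), (250, 104, 11, np.float64(-34.7)), (268, 11, 113, np.float64(-22.9)), (273, 113, 216, np.float64(-19.6))]
204 [(192, 37, 200, np.float64(-73.3)), (233, 201, 104, np.float64(-45.9)), (248, 89, 12, np.float64(-36.0)), (268, 10, 114, np.float64(-22.8)), (272, 113, 215, np.float64(-20.2))]
210 [(192, 37, 199, np.float64(-73.6)), (240, 202, 106, np.float64(-41.3)), (246, 106, 14, np.float64(-37.3)), (268, 12, 128, np.float64(-22.8)), (273, 128, 216, np.float64(-19.4))]
end [(87, 96, 86), (88, 86, 60), (89, 60, 37), (94, 42, 50)]
13.75 [ 0.5329 -0.0009  0.0797] [ 4.33 -0.49  9.98] [-0.03 -0.91 -0.01] 0.056 [-0.19  0.1   2.03  0.    0.99 -0.  ]
[ 0.019 -0.001 -1.   ]
```

step_arm --gripper '[1,1,1,1,1,1]' --linear '[[-0.001,0,0],[-0.002,0,0],[-0.003,0,0],[-0.004,0,0],[-0.004,0,0],[-0.004,0,0]]' --delta_rot '[[0,-1,0],[0,-2,0],[0,-3,0],[0,-4,0],[0,-4,0],[0,-4,0]]'

```text
time: 14.5
eef_pos: [0.5308, -0.0005, 0.0799]
tcp_rot: [0.995, -0.096, -0.023, -0.003]
contact_force: [6.4, -0.9, 9.2]
opening: 0.056
```

Run:
```python
from edge import *
c=snap('wrist'); bar(c);st(); print(R.from_quat(ctrl.get_state()['tcp_rot']).as_matrix()[2].round(3))
v=c['frame'][80:290,150:410,::-1]; cv2.imwrite('pics/m.png',cv2.resize(v,(742,600),interpolation=cv2.INTER_CUBIC))
```

```text
100 [(249, 59, 106, np.float64(-38.2)), (279, 110, 28, np.float64(-19.7))]
112 [(249, 58, 106, np.float64(-38.2)), (279, 109, 25, np.float64(-19.7))]
125 [(250, 46, 107, np.float64(-37.6)), (279, 109, 23, np.float64(-19.6))]
137 [(249, 16, 106, np.float64(-38.2)), (279, 110, 25, np.float64(-19.5))]
198 [(198, 37, 200, np.float64(-72.6)), (225, 217, 203, np.float64(-54.2)), (231, 203, 107, np.float64(-50.2)), (249, 107, 96, np.float64(-38.4)), (253, 95, 12, np.float64(-35.7)), (272, 10, 112, np.float64(-23.3)), (278, 112, 217, np.float64(-19.4)), (288, 217, 207, np.float64(-12.8))]
204 [(198, 36, 202, np.float64(-72.8)), (220, 202, 216, np.float64(-57.7)), (241, 202, 105, np.float64(-43.7)), (250, 106, 14, np.float64(-37.7)), (272, 12, 112, np.float64(-23.2)), (277, 112, 216, np.float64(-19.9))]
210 [(190, 140, 35, np.float64(-78.8)), (198, 36, 197, np.float64(-73.1)), (245, 204, 85, np.float64(-41.1)), (246, 204, 50, np.float64(-40.4)), (272, 13, 110, np.float64(-23.1)), (278, 123, 217, np.float64(-19.2))]
end [(87, 99, 90), (88, 90, 61), (89, 61, 32), (90, 32, 22), (93, 26, 38), (94, 38, 54), (95, 54, 62)]
14.55 [ 5.308e-01 -5.000e-04  7.990e-02] [ 6.77 -0.54  9.88] [-0.18 -1.6  -0.02] 0.058 [-0.19  0.13  1.99  0.    1.06 -0.  ]
[-0.046 -0.001 -0.999]
```

Run:
```python
from h import *
f=snap('scene')['frame'][165:245,245:325,::-1]; a=cv2.resize(f,(560,560),interpolation=cv2.INTER_CUBIC)
b=cv2.resize(cv2.imread('pics/m.png')[:,180:460],(240,514))
b=np.vstack([b,np.zeros((46,240,3),np.uint8)]); cv2.imwrite('pics/n.png',np.hstack([a,b]))
```

```text
(no output)
```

View pics/n.png

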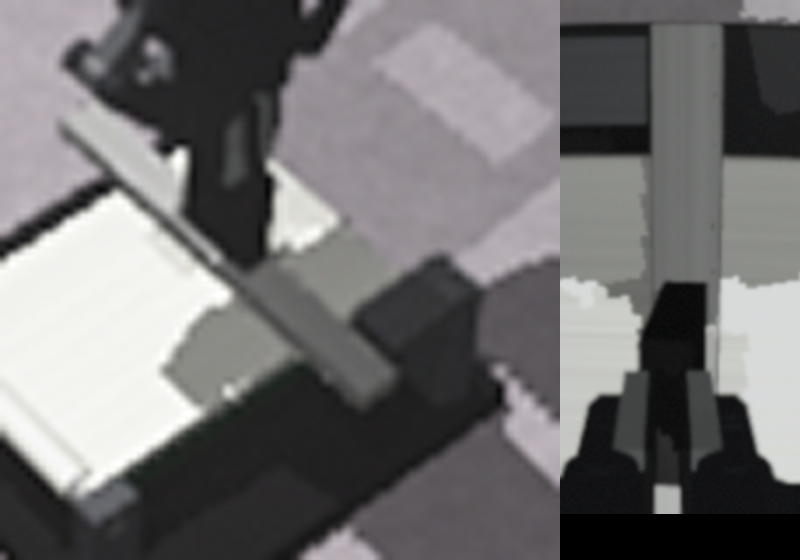

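The lean of the grip shows the leading edge is slightly down, and the force ratio (≈0.6) matches the friction seen earlier. So this looks like plain friction rather than a jam. I'll continue in small steps.

step_arm --gripper '[1,1,1,1,1,1]' --linear '[[-0.001,0,0],[-0.002,0,0],[-0.003,0,0],[-0.004,0,0],[-0.004,0,0],[-0.004,0,0]]' --delta_rot '[[0,-1,0],[0,-2,0],[0,-3,0],[0,-3,0],[0,-3,0],[0,-3,0]]'

```text
time: 15.35
eef_pos: [0.5268, 0.0001, 0.0798]
tcp_rot: [0.994, -0.096, -0.049, -0.005]
contact_force: [8.6, -1.5, 8.3]
opening: 0.055
```

```bash
sed -i 's/(100,112,125,137,198,204,210)/(112,137,200)/' edge.py
python3 - <<'E'
from edge import *
c=snap('wrist'); bar(c);st(); print(R.from_quat(ctrl.get_state()['tcp_rot']).as_matrix()[2].round(3))
E
```

```text
112 [(203, 106, 62, np.float64(-72.4)), (256, 58, 112, np.float64(-38.6)), (279, 113, 26, np.float64(-24.4))]
137 [(195, 95, 21, np.float64(-78.2)), (250, 15, 107, np.float64(-42.3)), (279, 112, 23, np.float64(-24.2))]
200 [(198, 142, 35, np.float64(-77.9)), (206, 35, 198, np.float64(-72.3)), (236, 200, 108, np.float64(-51.7)), (242, 108, 137, np.float64(-47.7)), (245, 135, 105, np.float64(-45.7)), (253, 90, 10, np.float64(-40.4)), (273, 12, 113, np.float64(-27.3)), (278, 113, 170, np.float64(-24.0)), (282, 162, 217, np.float64(-21.4))]
end [(87, 95, 84), (88, 84, 51), (89, 51, 26), (92, 24, 33), (93, 33, 49), (94, 49, 58)]
15.4 [5.268e-01 1.000e-04 7.980e-02] [ 8.62 -1.27  8.95] [-0.22 -1.59 -0.01] 0.056 [-0.19  0.16  1.97  0.    1.11 -0.  ]
[-0.098 -0.    -0.995]
```

It's sliding: the bar now spans jig x -42.3 to -24.2, with its leading edge under the hook lip. I'll carry on.

step_arm --gripper '[1,1,1,1,1,1,1]' --linear '[[-0.001,0,0.0003],[-0.002,0,0.0006],[-0.0035,0,0.0009],[-0.005,0,0.001],[-0.0065,0,0.0012],[-0.008,0,0.0013],[-0.008,0,0.0013]]' --delta_rot '[[0,0,0],[0,0,0],[0,0,0],[0,0,0],[0,0,0],[0,0,0],[0,0,0]]'

```text
time: 16.27
eef_pos: [0.5191, 0.0015, 0.0798]
tcp_rot: [0.994, -0.096, -0.049, -0.005]
contact_force: [8.0, -2.0, 10.2]
opening: 0.054
```

Run:
```python
from edge import *
c=snap('wrist'); bar(c);st(); print(R.from_quat(ctrl.get_state()['tcp_rot']).as_matrix()[2].round(3))
```

```text
112 [(194, 100, 84, np.float64(-86.3)), (198, 75, 147, np.float64(-83.6)), (203, 147, 68, np.float64(-80.3)), (269, 62, 117, np.float64(-38.4)), (280, 107, 24, np.float64(-31.6))]
137 [(204, 95, 19, np.float64(-79.9)), (250, 16, 108, np.float64(-50.2)), (279, 113, 21, np.float64(-32.0))]
200 [(206, 142, 36, np.float64(-80.1)), (216, 37, 197, np.float64(-73.2)), (236, 201, 142, np.float64(-59.6)), (242, 142, 104, np.float64(-55.6)), (253, 90, 12, np.float64(-48.3)), (273, 14, 113, np.float64(-35.1)), (282, 134, 217, np.float64(-29.3))]
end [(87, 94, 81), (88, 81, 45), (89, 45, 23), (92, 25, 33), (93, 33, 50), (94, 50, 58)]
16.32 [0.5191 0.0015 0.0798] [ 8.62 -2.52  8.93] [-0.32 -1.62  0.07] 0.057 [-0.19  0.14  1.99  0.    1.11 -0.  ]
[-0.098 -0.    -0.995]
```

step_arm --gripper '[1,1,1,1,1,1,1,1]' --linear '[[-0.0015,0,0.0002],[-0.003,0,0.0003],[-0.0045,0,0.0005],[-0.006,0,0.0006],[-0.0075,0,0.0008],[-0.009,0,0.0009],[-0.0105,0,0.001],[-0.0105,0,0.001]]' --delta_rot '[[0,0,0],[0,0,0],[0,0,0],[0,0,0],[0,0,0],[0,0,0],[0,0,0],[0,0,0]]'

```text
time: 17.32
eef_pos: [0.5083, 0.0036, 0.0797]
tcp_rot: [0.994, -0.096, -0.049, -0.005]
contact_force: [7.1, -1.3, 9.9]
opening: 0.057
```

Run:
```python
from edge import *
c=snap('wrist'); bar(c);st(); print(R.from_quat(ctrl.get_state()['tcp_rot']).as_matrix()[2].round(3))
```

```text
112 [(200, 100, 139, np.float64(-93.3)), (207, 124, 137, np.float64(-88.6)), (210, 136, 124, np.float64(-86.6)), (215, 124, 63, np.float64(-83.4)), (287, 64, 25, np.float64(-38.3))]
137 [(217, 94, 24, np.float64(-82.3)), (250, 17, 108, np.float64(-61.2)), (279, 110, 21, np.float64(-43.0))]
200 [(219, 142, 38, np.float64(-82.1)), (232, 38, 186, np.float64(-73.3)), (235, 170, 134, np.float64(-71.2)), (243, 143, 104, np.float64(-65.9)), (253, 88, 9, np.float64(-59.3)), (272, 12, 113, np.float64(-46.8)), (280, 108, 209, np.float64(-41.6))]
end [(87, 96, 84), (88, 84, 47), (89, 47, 25), (92, 23, 35), (93, 35, 51), (94, 51, 59)]
17.38 [0.5083 0.0036 0.0797] [ 8.13 -2.22  8.61] [-0.28 -1.53  0.03] 0.056 [-0.19  0.12  2.01  0.    1.11 -0.  ]
[-0.099 -0.    -0.995]
```

step_arm --gripper '[1,1,1,1,1,1,1]' --linear '[[-0.0013,0,0.0001],[-0.0026,0,0.0002],[-0.0026,0,0.0002],[-0.0018,0,-0.001],[-0.0008,0,-0.002],[0,0,-0.003],[0,0,-0.003]]' --delta_rot '[[0,0,0],[0,0,0],[0,0,0],[0,0,0],[0,0,0],[0,0,0],[0,0,0]]'

```text
time: 18.25
eef_pos: [0.5053, 0.0042, 0.0805]
tcp_rot: [0.994, -0.096, -0.054, -0.005]
contact_force: [4.0, -0.7, 5.7]
opening: 0.057
```

Run:
```python
from edge import *
c=snap('wrist'); bar(c);st(); print(R.from_quat(ctrl.get_state()['tcp_rot']).as_matrix()[2].round(3))
```

```text
112 [(204, 100, 151, np.float64(-94.1)), (207, 149, 121, np.float64(-92.1)), (211, 122, 139, np.float64(-89.5)), (215, 140, 121, np.float64(-86.9)), (220, 121, 59, np.float64(-83.6))]
137 [(222, 90, 21, np.float64(-82.5)), (248, 15, 109, np.float64(-65.8)), (277, 116, 21, np.float64(-47.5))]
200 [(223, 143, 38, np.float64(-82.8)), (236, 38, 102, np.float64(-73.9)), (248, 105, 74, np.float64(-65.9)), (252, 82, 13, np.float64(-63.2)), (271, 11, 115, np.float64(-50.7)), (277, 112, 141, np.float64(-46.8)), (282, 141, 216, np.float64(-43.5))]
end [(87, 97, 85), (88, 85, 48), (89, 48, 24), (92, 25, 35), (93, 35, 51), (94, 51, 60)]
18.3 [0.5052 0.0042 0.0804] [ 3.75 -0.87  4.27] [-0.21 -0.91 -0.01] 0.06 [-0.19  0.12  2.02 -0.    1.12 -0.  ]
[-0.107  0.    -0.994]
```

step_arm --gripper '[1,1,1,1,1]' --linear '[[0.0005,0,-0.001],[0.001,0,-0.002],[0.0015,0,-0.0028],[0.0015,0,-0.0028],[0.0015,0,-0.0028]]' --delta_rot '[[0,0,0],[0,0,0],[0,0,0],[0,0,0],[0,0,0]]'

```text
time: 18.92
eef_pos: [0.5051, 0.0042, 0.0815]
tcp_rot: [0.994, -0.096, -0.056, -0.005]
contact_force: [4.6, -1.3, 5.2]
opening: 0.053
```

Run:
```python
from edge import *
c=snap('wrist'); bar(c);st(); print(R.from_quat(ctrl.get_state()['tcp_rot']).as_matrix()[2].round(3))
```

```text
112 [(205, 99, 149, np.float64(-94.0)), (206, 100, 130, np.float64(-93.4)), (212, 122, 139, np.float64(-89.4)), (216, 140, 121, np.float64(-86.7)), (221, 121, 64, np.float64(-83.5))]
137 [(222, 95, 20, np.float64(-83.0)), (248, 15, 109, np.float64(-66.1)), (277, 116, 22, np.float64(-47.8))]
200 [(224, 142, 37, np.float64(-82.6)), (237, 37, 183, np.float64(-73.7)), (240, 155, 104, np.float64(-71.7)), (248, 106, 74, np.float64(-66.3)), (252, 80, 12, np.float64(-63.6)), (271, 11, 115, np.float64(-51.0)), (277, 113, 141, np.float64(-47.1)), (283, 143, 217, np.float64(-43.1))]
end [(87, 97, 87), (88, 87, 53), (89, 53, 27), (92, 26, 37), (93, 37, 55), (94, 55, 63)]
18.98 [0.5051 0.0042 0.0815] [ 5.34 -0.07  4.69] [-0.29 -1.1   0.01] 0.057 [-0.19  0.12  2.01 -0.    1.13 -0.  ]
[-0.112  0.    -0.994]
```

step_arm --gripper '[1,1,1,1,1,1]' --linear '[[0.001,0,-0.0008],[0.0018,0,-0.0015],[0.0025,0,-0.0022],[0.003,0,-0.003],[0.003,0,-0.003],[0.003,0,-0.003]]' --delta_rot '[[0,0,0],[0,0,0],[0,0,0],[0,0,0],[0,0,0],[0,0,0]]'

```text
time: 19.73
eef_pos: [0.5049, 0.0043, 0.0817]
tcp_rot: [0.994, -0.096, -0.06, -0.006]
contact_force: [4.4, -1.7, 1.8]
opening: 0.053
```

Run:
```python
from edge import *
c=snap('wrist'); bar(c);st(); print(R.from_quat(ctrl.get_state()['tcp_rot']).as_matrix()[2].round(3))
```

```text
112 [(208, 101, 128, np.float64(-92.5)), (215, 108, 122, np.float64(-87.8)), (221, 118, 66, np.float64(-83.9))]
137 [(223, 95, 22, np.float64(-82.7)), (249, 18, 109, np.float64(-65.9)), (278, 113, 22, np.float64(-47.5))]
200 [(225, 142, 37, np.float64(-82.3)), (237, 38, 180, np.float64(-74.1)), (241, 171, 105, np.float64(-71.4)), (252, 87, 11, np.float64(-64.0)), (271, 12, 114, np.float64(-51.3)), (277, 114, 140, np.float64(-47.4)), (283, 140, 216, np.float64(-43.4))]
end [(87, 96, 87), (88, 87, 53), (89, 53, 26), (92, 26, 39), (93, 39, 56), (94, 56, 65)]
19.77 [0.5049 0.0043 0.0817] [ 4.98 -2.22  2.78] [-0.32 -1.18  0.  ] 0.058 [-0.19  0.12  2.01 -0.    1.13 -0.  ]
[-0.121  0.    -0.993]
```

The hooks have taken the load: z stopped rising and fz dropped. The bar centre is at about -56. I'll unload a little more, open, and withdraw straight up.

step_arm --gripper '[1,1,0.8,0.6,0.4,0.2,0,0,0,0]' --linear '[[0.001,0,-0.0008],[0.002,0,-0.0015],[0.002,0,-0.0015],[0.002,0,-0.0015],[0.002,0,-0.0015],[0.002,0,-0.0015],[0.002,0,-0.0015],[0.002,0,-0.0015],[0.002,0,-0.0015],[0.002,0,-0.0015]]' --delta_rot '[[0,0,0],[0,0,0],[0,0,0],[0,0,0],[0,0,0],[0,0,0],[0,0,0],[0,0,0],[0,0,0],[0,0,0]]' --grip_force 20

```text
time: 21.02
eef_pos: [0.5067, 0.004, 0.0832]
tcp_rot: [0.994, -0.096, -0.061, -0.006]
contact_force: [0.0, 0.2, 0.9]
opening: 0.501
```

Run:
```python
from edge import *
c=snap('wrist'); bar(c);st(); print(R.from_quat(ctrl.get_state()['tcp_rot']).as_matrix()[2].round(3))
```

```text
112 [(212, 107, 74, np.float64(-88.5)), (216, 78, 105, np.float64(-85.8)), (219, 102, 65, np.float64(-83.8))]
137 [(222, 94, 22, np.float64(-82.0)), (246, 16, 108, np.float64(-66.2)), (275, 114, 25, np.float64(-47.7))]
200 [(224, 141, 38, np.float64(-81.6)), (235, 36, 201, np.float64(-74.0)), (247, 203, 38, np.float64(-65.8)), (269, 13, 115, np.float64(-51.0)), (274, 115, 216, np.float64(-47.7))]
end [(87, 98, 90), (88, 90, 61), (89, 61, 31), (90, 31, 22), (93, 28, 42), (94, 42, 53)]
21.07 [0.5066 0.004  0.0832] [ 0.01 -1.09 -0.18] [ 0.02 -0.12 -0.02] 0.501 [-0.19  0.12  2.   -0.    1.14 -0.  ]
[-0.122  0.    -0.993]
```

step_arm --gripper '[0,0,0,0,0,0,0,0]' --linear '[[-0.001,0,-0.008],[-0.0024,0,-0.02],[-0.005,0,-0.04],[-0.008,0,-0.065],[-0.011,0,-0.09],[-0.014,0,-0.115],[-0.015,0,-0.12],[-0.015,0,-0.12]]' --delta_rot '[[0,0,0],[0,0,0],[0,0,0],[0,0,0],[0,2,0],[0,5,0],[0,7,0],[0,7,0]]'

```text
time: 22.08
eef_pos: [0.5061, 0.0042, 0.2045]
tcp_rot: [0.995, -0.096, 0.0, 0.0]
contact_force: [-0.1, 0.3, -0.7]
opening: 0.497
```

Run:
```python
from h import *
st(); c=snap('wrist')
a=cv2.resize(snap('scene')['frame'][160:262,210:325,::-1],(400,355),interpolation=cv2.INTER_CUBIC)
w=c['frame'][60:330,120:424,::-1]; b=cv2.resize(w,(400,355))
cv2.imwrite('pics/o.png',np.hstack([a,b]))
```

```text
22.07 [0.5061 0.0042 0.2045] [-0.13  0.34 -0.68] [0.05 0.01 0.04] 0.497 [-0.19 -0.1   1.98 -0.    1.25 -0.  ]
```

View pics/o.png

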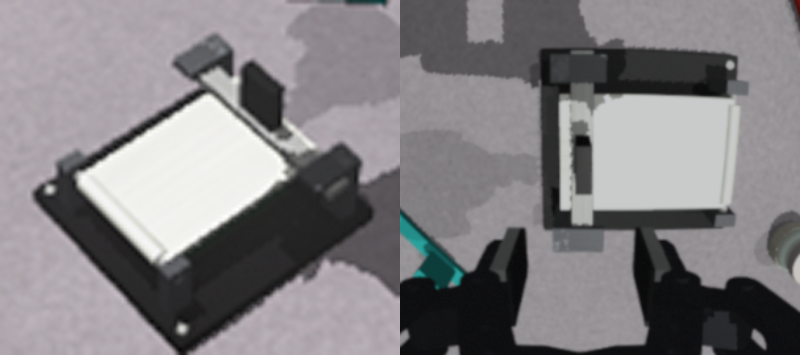

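Run:
```python
from h import *
c=snap('wrist');yaw=-.195;xa=np.array([np.cos(yaw),np.sin(yaw),0]);ya=np.array([-xa[1],xa[0],0]);J=np.array([.5629,-.0095,0])
for n,x,y,z in(('hook+ in',582,82,.077),('hook- in',578,230,.077),('grip far top',583,136,.112),('grip near top',584,194,.112),('bar L',573,115,.069),('bar R',593,115,.069),('lip',607,70,.077),('barL low',572,220,.069),('barR low',593,220,.069)):
    q=onz(c,120+(x-400)*.76,60+y*270/355,z,True)-J; print(n,round(q@xa*1e3,1),round(q@ya*1e3,1))
```

```text
hook+ in -57.1 60.1
hook- in -60.0 -61.0
grip far top -56.5 24.5
grip near top -55.6 -17.4
bar L -64.1 33.7
bar R -48.3 33.7
lip -38.2 69.5
barL low -65.1 -55.3
barR low -47.3 -55.2
```

```bash
python3 -c "
from h import *
st(); print(ctrl.sign_off())"
```

```text
22.23 [0.5058 0.0041 0.2029] [-0.12 -0.54 -0.34] [-0.01  0.01  0.03] 0.497 [-0.19 -0.09  1.98 -0.    1.26 -0.  ]
the job is handed in; nothing more can be done
None
```

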